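# Lock a food printer's build plate with its cam lock

### The arm

A 6-joint arm with a two-finger parallel gripper is mounted at the origin on the work surface. World frame = base frame: x ahead of the robot, y to its left, z up, the work surface at z = 0. Lengths are in m, angles in rad, forces in N, time in s.
With the tool pointing down it reaches from about 0.275 to 0.825 m from the base axis. Payload 5.2 kg.
Tool frame: the origin (TCP) lies between the finger pads; the fingertips stand 22 mm ahead of it and the grasp point (between the pads) lies 3 mm ahead of it; z points along the fingers, x is the direction in which the jaws open and shut, and the axes are right-handed (so a half turn about z gives the same grasp; the last joint's range is limited). The gripper opens to 93 mm and grips with 3 to 60 N. Pads are 15 mm wide; open, the fingers measure 128 mm over their backs; the gripper's body (75 mm by 188 mm) begins 65 mm behind the grasp point.
Start: joints at [-1.387, 0.259, 1.535, -0, 1.348, -0.203], TCP at [0.207, -0.509, 0.217] pointing down, gripper open.
Joint ranges: [-3.14, 3.14], [-0.91, 2.08], [0.19, 2.58], [-1.22, 4.36], [0.22, 2.71], [-3.12, 3.12]. Speed limits (rad/s): [2.57, 2.57, 3.14, 3.14, 3.14, 3.14].

### API

Orientations are given as [roll, pitch, yaw] about the fixed x, y, z axes, in that order (R = Rz(yaw) Ry(pitch) Rx(roll)).
In Python, from bench import r, viewer gives the robot as it stands. Calls block until the motion is done:
- r.move_to(position, orientation): joint-space move of the TCP to a pose.
- r.movel(position, speed=0.15, orientation=None): straight line of the TCP; orientation=None keeps the orientation; speed is the mean speed in m/s.
- r.move_joints(angles): joint-space move.
- r.grip(opening, grip_force=None): finger opening in m; grip_force is the grip in N (None keeps the last); returns when the fingers have stopped.
- r.sleep(seconds).
- r.ik(position, orientation): joint angles nearest the present ones, or None.
- r.state(): the state.
- viewer.camera(name): name is "scene" or "top" or "wrist"; returns a dict with "color" (400x640x3 uint8, red, green, blue), "fx", "fy", "cx", "cy" (pixels), "R" (3x3) and "t" (3): a world point X has camera coordinates R X + t; the wrist camera has in their place "hand_eye" (4x4, takes a point from camera to tool coordinates, whose origin is the TCP and whose axes are the tool frame's). Camera axes: x right, y down, z forward; pixel columns grow to the right and rows downward; lengths in m; the calibration is good to about 2 mm. A picture is of the moment at which its call begins: read the wrist's pose just before it. There is no depth.
A pose or a line that the arm cannot do raises r.IKError and nothing moves.
- r.sign_off(): hands the job in, once; it reports no verdict.
The state is a dict: "time": time; "joints": joint angles; "joint_velocities": joint speeds; "tau": joint torques, N m; "tool_pos": TCP position; "tool_rot": TCP orientation; "ft_force": force on the tool from outside, world axes, zero at the start; "wrist_torque": the same for the moment, N m; "gripper_width": finger opening in m.
Only numpy, scipy, OpenCV 4.12 (cv2) and the standard library are available. Lean on these libraries where they do the work, as an engineer would, in place of code of your own. Each camera call takes 0.05 s, during which the arm holds its last target.

### The job

Fit and lock the food printer's build plate: turn the black wing of the cam lock back until the cam's mouth stands open towards the plate, push the plate along its guides until its headed stud is inside the cam, then turn the wing clockwise until the cam has drawn the plate firmly tight against its stops, and let go. Stop where you feel it bite: how far that is differs each time, and forcing the wing well beyond it bends the stud. Leave the two spools and the tube where they stand.

Things in the scene. Friction and masses are not known exactly. Their poses are not given: they have to be found in the camera images.
- printer: Desktop food printer, fixed: black base with white deck, 490 x 250 mm, deck 70 mm above the bench. Origin on the bench under the bed. Its +x axis is the way the plate slides home, towards cam and column; z up. The plate slides on two skids (tops 80 mm above the bench, friction about 0.2) between guides whose inner faces lie at y = +-75.8 mm, tops 92 mm above the bench.
- column (a point): Foot of the near face of the printer's white column (with lift carriage), 159 mm beyond the cam's axis along the printer's +x; the column spans y = -95 to 35 mm and rises to 235 mm above the bench. The print head is swung away behind it.
- plate: Loose aluminium build plate, 140 (x) x 150 x 8 mm, 0.6 kg, lying on the skids 45 to 75 mm short of home, +x towards the cam. Origin: centre of its underside. A steel stud, 6 mm thick, sticks out of the middle of its leading edge (x = 70 mm) and ends in a head. A handle lip stands at the trailing end: 8 mm thick (x = -68 to -60 mm), 70 mm wide, top 36 mm above the underside.
- plate_lip (a point): Middle of the top edge of the plate's handle lip.
- stud_head (a point): Middle of the stud's head on the plate: an upright barrel of 11 mm diameter, 14 mm high, 22 mm ahead of the plate's leading edge.
- stop_line (a point): Where the plate's leading edge nominally lies when home (printer x = 61 mm), 84 mm above the bench. The two stiff black buffers there (40 N/mm together) are screw-set: really up to 2.1 mm nearer or farther along x. Two soft brass ejector pins meet the edge 2.5 mm sooner and push it back with up to 4 N. Stop blocks: y = +-28 to +-68 mm, tops 90 mm above the bench.
- cam_drum (a point): On the cam's axis (printer x = 90 mm) at the stud's height. Steel drum 43 mm across, top 99 mm above the bench, with an open mouth and a curved slot behind it. On turning, the slot's wall catches the head between 0.6 and 0.9 rad and draws it 3.6 mm towards the axis per rad. A stopped cam holds its pull by its own friction, so its torque is felt only while turning on, slowly.
- cam (a joint): Turn of the cam, rad: 0 fully open, at its end, mouth facing the plate (head enters below 0.2); grows clockwise seen from above, to 2.9. Empty it takes 0.03 N m, against the pins 0.03 more. Once the plate meets the buffers (anywhere from 0.9 to 2.1 rad) it rises 0.06 N m per 0.1 rad. Firmly tight: 0.22 N m above empty, stud pulled with about 35 N. Under 0.15 is slack, over 0.3 strains the stud.
- cam_grip (a point): On the cam's axis, 9 mm below the top of its black wing: where to grip it. The wing is an upright bar 54 mm long, 12 mm thick, from 99 to 134 mm above the bench, centred on the axis. At joint cam = 0 it lies along the printer's x axis; it turns with the cam. Both ends are alike.
- spool_tall: Bystander: empty aluminium spool standing on the bench, flanges 52 mm across, 110 mm high; origin under its middle.
- spool_wide: Bystander: wide aluminium spool with brown strand, 80 mm across, 45 mm high; origin under its middle.
- tube: Bystander: capped clear tube standing on the bench, 50 mm across, 140 mm high; origin under its middle.
There are look-alikes about, which are no part of the job. What is shaped like the plate but purple or turquoise is not meant.

How it is judged:
On the way, in this order (a step that is already met when the one before it is completed fails the run):
1. the cam is turned open (joint under 0.3 rad) (value of joint cam below 0.3 rad), for 0.2 s.
2. the stud's head is inside the cam's mouth (within 13.5 mm of the cam's axis) (horizontal distance between stud_head and cam_grip below 0.0135 m), for 0.2 s.
At the end, for the whole second after the job is handed in: The cam is closed over the stud (turned past 0.8 rad, head within 10.5 mm of its axis) and by itself holds the stud with a pull of more than 10 N, so the plate sits tight on its stops; everything is at rest (value of joint cam above 0.8 rad and horizontal distance between stud_head and cam_grip below 0.0105 m and contact force between plate and cam above 10 N and velocity of joint cam between -0.1 and 0.1 rad/s and linear speed of plate below 0.005 m/s); the robot touches nothing.
It fails at once if the stud is loaded with more than 50 N (cam forced past tight, or the plate rammed against the cam) (contact force between plate and cam above 50 N).
It fails at once if a spool or the tube is knocked over or moved by more than 30 mm (distance of any of spool_tall, spool_wide, tube from where it was at the start of the episode above 0.03 m or angle between any of spool_tall, spool_wide, tube's own z axis and vertical above 0.35 rad).
It also fails if it takes over 72 s, if anything falls off the work surface, if the arm or the gripper's body presses on something with over 40 N, if the wrist force passes 120 N, or if a joint passes its speed limit or range.

## Working session

There is one attempt and no reset: what is moved stays moved. The work goes in short steps, each a Python script; the robot and the scene stay as the last script left them, time stands still between calls to the robot, and variables do not carry over. Pictures are saved under pics/ and viewed, and the job is handed in when it is done.

```bash
ls; mkdir -p pics; python3 - <<'E'
from bench import r, viewer
import cv2,pickle
d={}
for n in ["scene","top","wrist"]:
    s=r.state(); c=viewer.camera(n); c['state']=s; d[n]=c
    cv2.imwrite(f"pics/{n}0.png",c["color"][:,:,::-1])
    print(n,c["fx"],c["fy"],c["cx"],c["cy"],c.get("R"),c.get("t"),c.get("hand_eye"))
pickle.dump(d,open("d0.pkl","wb"))
s=r.state();print(s)
E
```

```text
pics
scene 379.0933524518838 379.0933524518838 323.5091781760645 199.52359754561311 [[ 0.84740089  0.53077647  0.01371392]
 [ 0.45321589 -0.70963485 -0.53945689]
 [-0.27659915  0.46335161 -0.84190154]] [-0.48397219 -0.28149611  1.27374439] None
top 386.24926948956494 386.24926948956494 321.4628593637328 198.3032273471336 [[-0.0151179  -0.99934758 -0.03280033]
 [-0.99432227  0.01848138 -0.10479345]
 [ 0.10533128  0.03102984 -0.99395295]] [-0.05746641  0.61975798  0.96912402] None
wrist 293.3938306845176 293.3938306845176 321.2253424906489 203.84503173676725 None None [[ 9.99999970e-01 -1.29097180e-04 -2.06269480e-04 -5.38042880e-04]
 [ 1.74494199e-04  9.71244834e-01  2.38082847e-01 -6.49538023e-02]
 [ 1.69602342e-04 -2.38082876e-01  9.71244828e-01 -1.67385186e-01]
 [ 0.00000000e+00  0.00000000e+00  0.00000000e+00  1.00000000e+00]]
{'time': 0.15, 'joints': array([-1.38681053e+00,  2.59159000e-01,  1.53583654e+00,  3.12371232e-05,
        1.34801637e+00, -2.02793727e-01]), 'joint_velocities': array([ 0.00174232, -0.00277244, -0.00224034, -0.00168056, -0.00014695,
        0.0006185 ]), 'tau': array([ 1.64793772e-03, -4.37644851e+01, -2.84233046e+01,  7.18930364e-02,
        3.80000076e-02, -8.69188898e-05]), 'tool_pos': array([ 0.20741972, -0.50892574,  0.21661568]), 'tool_rot': array([-3.14127697e+00,  1.38403877e-03, -1.18402351e+00]), 'ft_force': array([ 0.45791865,  0.29012261, -0.23431962]), 'wrist_torque': array([-0.01538706,  0.033143  , -0.02378921]), 'gripper_width': 0.09284261629571082}
```

View pics/scene0.png

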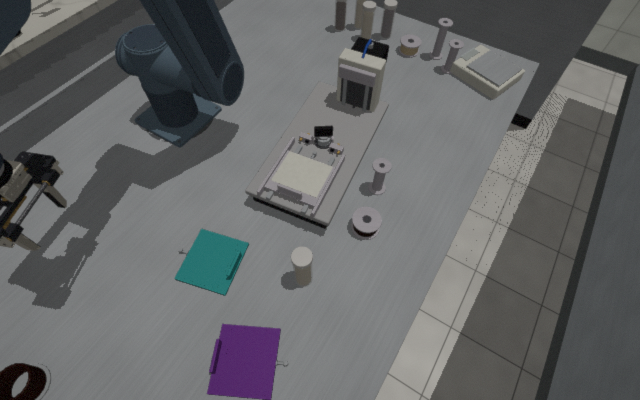

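View pics/top0.png

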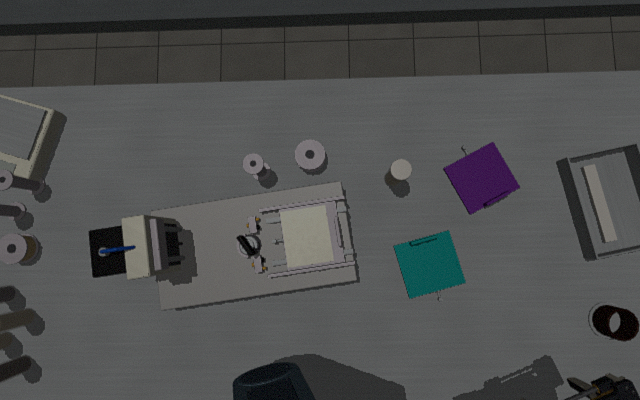

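View pics/wrist0.png

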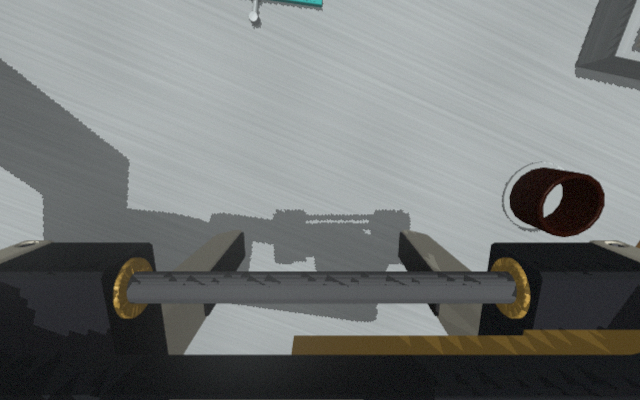

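```bash
python3 - <<'E'
import cv2
im=cv2.imread("pics/top0.png")[170:320,150:370]
im=cv2.convertScaleAbs(im,alpha=1.8,beta=10)
cv2.imwrite("pics/topc.png",cv2.resize(im,None,fx=3.6,fy=3.6,interpolation=cv2.INTER_CUBIC))
im=cv2.imread("pics/scene0.png")[80:230,240:400]
im=cv2.convertScaleAbs(im,alpha=1.5,beta=10)
cv2.imwrite("pics/scenec.png",cv2.resize(im,None,fx=4,fy=4,interpolation=cv2.INTER_CUBIC))
E
```

```text
(no output)
```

View pics/topc.png

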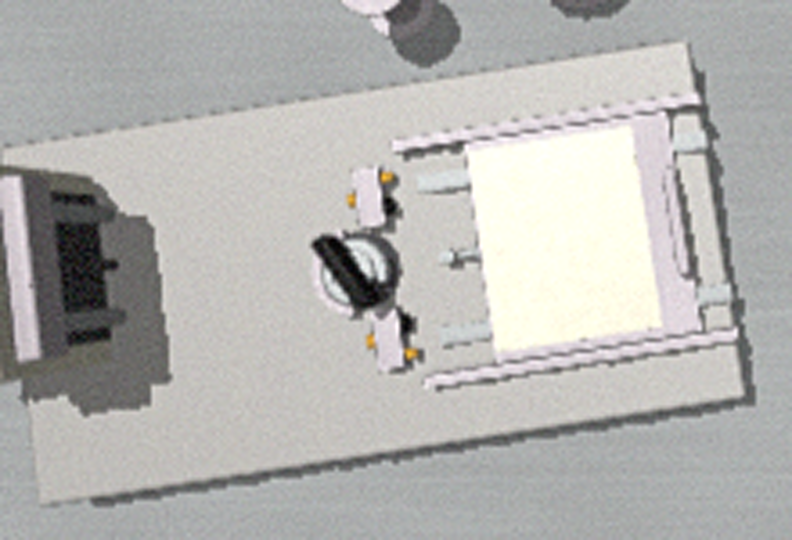

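View pics/scenec.png

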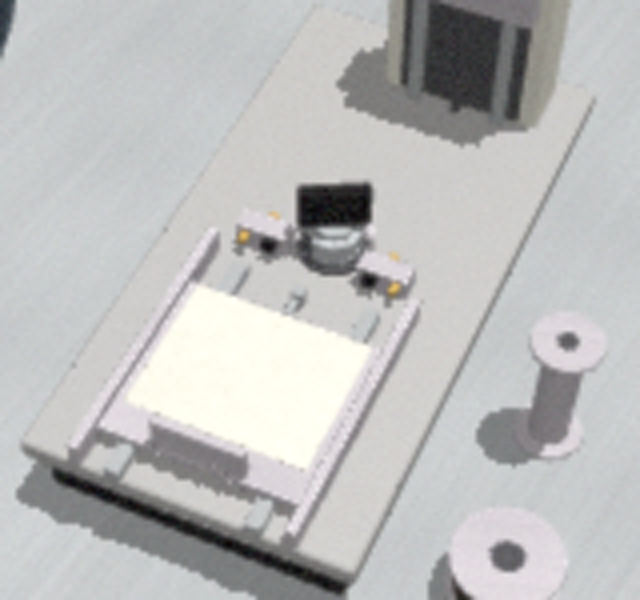

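Candidates: for the plate, cream plate in the printer (308,237) in the top view, turquoise (429,264) and purple (481,178). For the wing, only the black bar at (248,243); the black box at (105,250) belongs to the column. By colour and location I pick the cream plate and the bar on the drum, and the crop confirms stud, lip and guides.

```bash
cat > h.py <<'E'
import numpy as np, cv2, pickle
from scipy.spatial.transform import Rotation as Ro
def ray(c,u,v,z):
    d=np.array([(u-c['cx'])/c['fx'],(v-c['cy'])/c['fy'],1.])
    if c.get('R') is not None:
        R=np.array(c['R']).T; o=-R@np.array(c['t'])
    else:
        s=c['state']; H=np.array(c['hand_eye']); Rt=Ro.from_euler('xyz',s['tool_rot']).as_matrix()
        R=Rt@H[:3,:3]; o=Rt@H[:3,3]+s['tool_pos']
    w=R@d; return o+w*(z-o[2])/w[2]
E
python3 - <<'E'
from h import *
d=pickle.load(open("d0.pkl","rb"));t=d['top'];s=d['scene']
T=lambda x,y,z:ray(t,150+(x+.5)/3.6-.5,170+(y+.5)/3.6-.5,z)
S=lambda x,y,z:ray(s,240+(x+.5)/4-.5,80+(y+.5)/4-.5,z)
for n,f,x,y,z in [("deckFR",T,687,42,.07),("deckFL",T,740,398,.07),("deckBL",T,42,502,.07),
 ("guideR0",T,395,145,.092),("guideR1",T,697,99,.092),("guideL0",T,430,382,.092),("guideL1",T,735,333,.092),
 ("wingA",T,320,242,.134),("wingB",T,370,300,.134),("stud",T,448,258,.089),("lip0",T,670,170,.116),("lip1",T,685,272,.116),
 ("SwingA",S,299,186,.134),("SwingB",S,370,183,.134),("drumc",T,360,265,.099),
 ("Sstud",S,293,297,.089),("Slip0",S,152,423,.116),("Slip1",S,246,458,.116),("SdeckFR",S,350,578,.07),("SdeckFL",S,25,448,.07)]:
    print(n,f(x,y,z).round(4))
E
```

```text
deckFR [ 0.6565 -0.1173  0.07  ]
deckFL [ 0.4131 -0.1481  0.07  ]
deckBL [0.349  0.3276 0.07  ]
guideR0 [0.5866 0.0822 0.092 ]
guideR1 [ 0.6142 -0.1228  0.092 ]
guideL0 [0.4282 0.0585 0.092 ]
guideL1 [ 0.4578 -0.1447  0.092 ]
wingA [0.5216 0.1224 0.134 ]
wingB [0.4842 0.0899 0.134 ]
stud [0.51   0.0467 0.089 ]
lip0 [ 0.5652 -0.1035  0.116 ]
lip1 [ 0.4988 -0.112   0.116 ]
SwingA [0.4764 0.099  0.134 ]
SwingB [0.5172 0.1288 0.134 ]
drumc [0.5063 0.1041 0.099 ]
Sstud [0.5073 0.0426 0.089 ]
Slip0 [ 0.4998 -0.1138  0.116 ]
Slip1 [ 0.5664 -0.1036  0.116 ]
SdeckFR [ 0.6563 -0.1202  0.07  ]
SdeckFL [ 0.4174 -0.1531  0.07  ]
```

```bash
cat >> h.py <<'E'
def shot(r,viewer,name):
    s=r.state(); c=viewer.camera("wrist"); c['state']=s
    pickle.dump(c,open(name+".pkl","wb")); cv2.imwrite(f"pics/{name}.png",c["color"][:,:,::-1]); return c
E
python3 - <<'E'
from bench import r, viewer
from h import *
print(r.ik([0.503,0.106,0.30],[np.pi,0,-0.89]))
r.move_to([0.503,0.106,0.30],[np.pi,0,-0.89])
shot(r,viewer,"w1"); s=r.state();print(s['time'],s['tool_pos'],s['tool_rot'],s['joints'],s['ft_force'],s['wrist_torque'])
E
```

```text
[-9.55250359e-03  1.49685864e-01  1.47219125e+00 -4.44089210e-16
  1.51971554e+00  8.80447496e-01]
2.6417 [0.50320168 0.10518341 0.29981294] [ 3.14125083e+00  3.46412409e-05 -8.91346785e-01] [-1.10348718e-02  1.50030336e-01  1.47222474e+00 -1.91256349e-04
  1.51962317e+00  8.80321717e-01] [-0.58511675 -0.33640846 -0.09530705] [-0.01741464 -0.03554699  0.01561258]
```

View pics/w1.png

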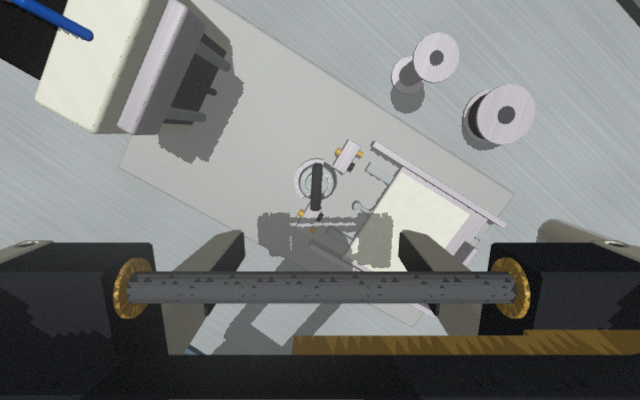

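Wrist view: the black wing stands nearly upright in the image at (317,165–210) over the drum (315,181), with stud head near (358,206), so the grasp yaw is about right. Now I'll measure it exactly.

```bash
python3 - <<'E'
from h import *
c=pickle.load(open("w1.pkl","rb"))
im=c['color']; g=im.max(2)
m=((g<60)*255).astype(np.uint8)[150:222,290:345]
n,l,st,ce=cv2.connectedComponentsWithStats(m)
for i in range(1,n): print(st[i],ce[i])
i=1+np.argmax(st[1:,4]); 
ys,xs=np.nonzero(l==i); pts=np.c_[xs+290,ys+150].astype(np.float32)
print(cv2.minAreaRect(pts))
cv2.imwrite("pics/w1c.png",cv2.resize(cv2.convertScaleAbs(im[140:240,270:400,::-1],alpha=1.2),None,fx=6,fy=6,interpolation=cv2.INTER_CUBIC))
E
```

```text
[29 47  1  1  1] [29. 47.]
[28 51  2  2  2] [28.5 51.5]
[21 55  1  1  1] [21. 55.]
[29 55  1  1  1] [29. 55.]
[23 56  2  2  2] [23.5 56.5]
[28 57  1  1  1] [28. 57.]
[22 59  1  1  1] [22. 59.]
[25 59  2  1  2] [25.5 59. ]
[29 65  1  1  1] [29. 65.]
[31 65  1  1  1] [31. 65.]
[27 67  3  4  9] [28.         68.66666667]
((318.0, 218.5), (3.0, 2.0), 90.0)
```

View pics/w1c.png

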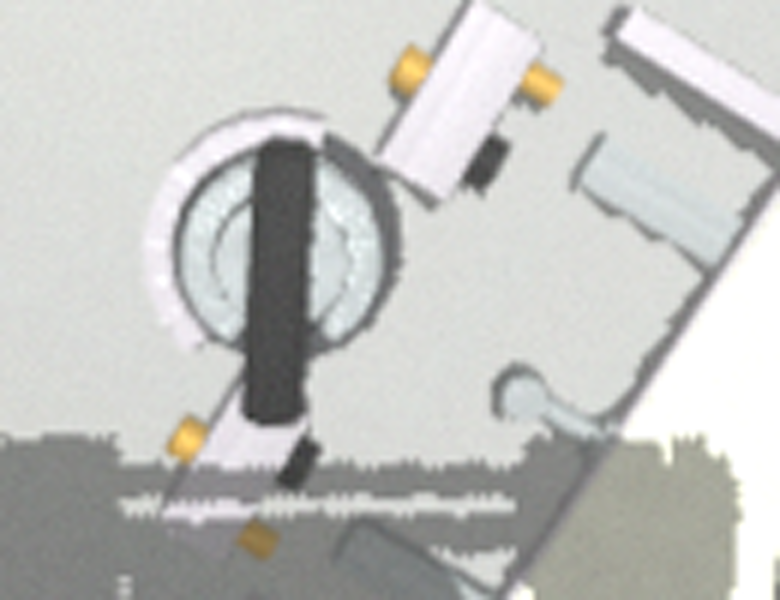

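```bash
python3 - <<'E'
from h import *
c=pickle.load(open("w1.pkl","rb"))
W=lambda x,y,z:ray(c,270+(x+.5)/6-.5,140+(y+.5)/6-.5,z)
bl,br,tl,tr=W(243,422,.134),W(303,424,.134),W(253,140,.099),W(315,143,.099)
print(bl,br,tl,tr)
b=(bl+br)/2; 
d=(W(315,180,.134)-W(305,400,.134)); a1=np.arctan2(d[1],d[0]); d=(W(255,180,.134)-W(244,400,.134)); a2=np.arctan2(d[1],d[0]);print("ang",a1,a2)
a=(a1+a2)/2; u=np.array([np.cos(a),np.sin(a),0])
t=(tl+tr)/2
print("len",(t-b)@u,"ctr from b",b+.027*u,"from t",t-.027*u)
print("drum",W(281,253,.099),"stud",W(524,392,.091))
# buffers stop block edges
print("stopblk top corners",W(380,155,.09),W(437,195,.09), W(543,45,.09),W(480,0,.09))
print("plate edge", W(778,170,.088),W(505,595,.088))
print("guide",W(628,12,.092))
E
```

```text
[0.47584667 0.10090865 0.134     ] [0.48291532 0.09151094 0.134     ] [0.51662755 0.13223162 0.099     ] [0.52425512 0.12179685 0.099     ]
ang 0.634678877495979 0.6220434543386881
len 0.05132494212956592 ctr from b [0.50122378 0.11208093 0.134     ] from t [0.49859855 0.1111431  0.099     ]
drum [0.50172559 0.11282202 0.099     ] stud [0.51007262 0.05110077 0.091     ]
stopblk top corners [0.53028435 0.10877256 0.09      ] [0.53136028 0.09379118 0.09      ] [0.56969672 0.09675724 0.09      ] [0.56843089 0.11306454 0.09      ]
plate edge [0.58151574 0.0398562  0.088     ] [0.47068471 0.02260508 0.088     ]
guide [0.58587935 0.08764683 0.092     ]
```

```bash
python3 - <<'E'
from bench import r, viewer
from h import *
a=0.63;u=np.array([np.cos(a),np.sin(a)])
p=np.array([.5013,.1115])-.055*u
r.move_to([p[0],p[1],0.25],[np.pi,0,a-np.pi/2])
c=shot(r,viewer,"w2"); s=r.state();print(s['time'],s['tool_pos'],s['tool_rot'],s['ft_force'],s['wrist_torque'])
cv2.imwrite("pics/w2c.png",cv2.resize(cv2.convertScaleAbs(c['color'][70:210,230:420,::-1],alpha=1.2),None,fx=4,fy=4,interpolation=cv2.INTER_CUBIC))
E
```

```text
3.0833 [0.45760165 0.07860282 0.25056565] [-3.14038741e+00 -7.75579831e-04 -9.41963082e-01] [-0.55304949 -0.09246786  0.11004867] [0.01508129 0.05176845 0.04401901]
```

View pics/w2c.png

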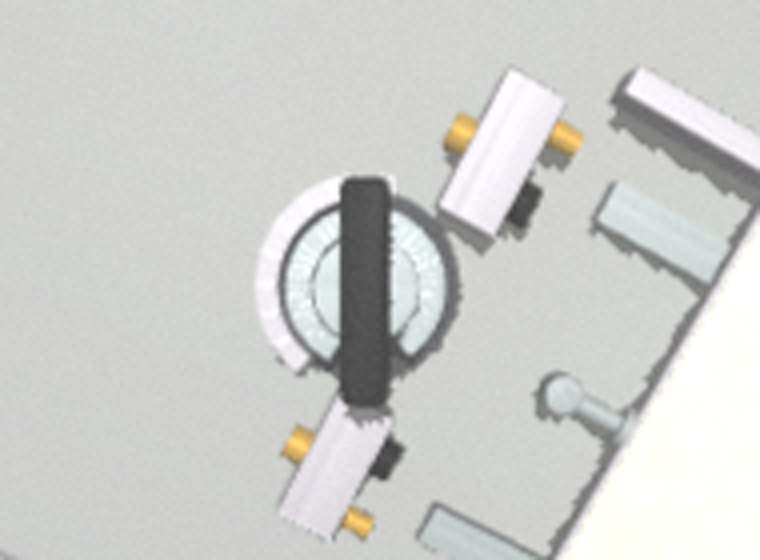

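```bash
python3 - <<'E'
from h import *
c=pickle.load(open("w2.pkl","rb"))
W=lambda x,y,z:ray(c,230+(x+.5)/4-.5,70+(y+.5)/4-.5,z)
a,b=W(365,178,.134),W(365,405,.134)
print(a,b,(a+b)/2,np.linalg.norm(a-b),np.arctan2(*(a-b)[1::-1]))
print("drum",W(365,285,.099),"stud",W(563,394,.091))
d=W(754,212,.088)-W(554,556,.088);print("plate edge ang+90",np.arctan2(d[1],d[0]), W(754,212,.088),W(554,556,.088))
E
```

```text
[0.52120827 0.12687129 0.134     ] [0.47869643 0.09601639 0.134     ] [0.49995235 0.11144384 0.134     ] 0.05252886293228325 0.627829449623814
drum [0.50077199 0.11211939 0.099     ] stud [0.5089197  0.05011879 0.091     ]
plate edge ang+90 0.14539423818779998 [0.57787494 0.03823407 0.088     ] [0.47051489 0.02251361 0.088     ]
```

```bash
python3 - <<'E'
from bench import r, viewer
from h import *
def avg(n=15):
    F=[];
    for _ in range(n):
        s=r.state();F.append(np.r_[s['ft_force'],s['wrist_torque'],s['tau'][5]]);r.sleep(.01)
    F=np.array(F);return F.mean(0).round(3),F.std(0).round(3)
yaw=.63-np.pi/2
x,y=.5003,.1118
r.grip(.05)
r.move_to([x,y,.19],[np.pi,0,yaw])
r.movel([x,y,.128],speed=.1)
r.sleep(.2);print(avg(),r.state()['tool_pos'])
r.grip(.0,grip_force=10)
print(avg(),r.state()['gripper_width'])
r.grip(.0,grip_force=40)
r.sleep(.2);s=r.state();print(avg(),s['gripper_width'],s['tool_pos'],s['tool_rot'],s['joints'],s['time'])
E
```

```text
(array([-0.064,  0.059, -0.214, -0.02 , -0.022,  0.011, -0.   ]), array([0.548, 0.645, 0.418, 0.026, 0.034, 0.027, 0.   ])) [0.50054859 0.11181866 0.12838449]
(array([ 1.502, -2.697, -1.258, -0.515, -0.287, -0.029, -0.025]), array([0.492, 0.677, 0.449, 0.057, 0.023, 0.032, 0.   ])) 0.011462862680359424
(array([ 2.623, -4.258, -2.271, -0.842, -0.474, -0.012, -0.019]), array([0.58 , 0.527, 0.526, 0.027, 0.032, 0.028, 0.   ])) 0.011148777149623139 [0.50061248 0.11138049 0.12799854] [-3.14155996e+00 -8.39189214e-04 -9.40820336e-01] [ 1.64454821e-03  2.72348869e-01  1.75037637e+00 -7.33500234e-04
  1.11834780e+00  9.42785363e-01] 6.6833
```

```bash
cat >> h.py <<'E'
def avg(r,n=15):
    F=[]
    for _ in range(n):
        s=r.state();F.append(np.r_[s['ft_force'],s['wrist_torque'],s['tau'][5]]);r.sleep(.01)
    return np.array(F).mean(0).round(3)
E
python3 - <<'E'
from bench import r, viewer
from h import *
p=np.array([.5003,.1118,.128]); jd=np.array([.59,-.81,0])
for k in (1,2):
    p2=p+jd*.0006*k
    r.movel(p2,speed=.01,orientation=[np.pi,0,.63-np.pi/2]); r.sleep(.1); print(avg(r,8),r.state()['tool_pos'])
q=np.array(r.state()['joints'])
for k in range(8):
    t0=r.state()['time']; q[5]-=.03; r.move_joints(q); s=r.state(); r.sleep(.05); s2=r.state()
    print(k,round(s['time']-t0,3),s['joints'][5].round(4),q[5].round(4),s['joint_velocities'][5].round(3),'tau',s['tau'][5].round(4),s2['tau'][5].round(4),'wt',s['wrist_torque'][2].round(3),s['ft_force'].round(1))
E
```

```text
[ 1.934 -2.932 -1.5   -0.565 -0.33  -0.012 -0.02 ] [0.50064234 0.11132941 0.12802214]
[-0.183  0.522  0.397  0.068  0.027 -0.005 -0.02 ] [0.50067923 0.11125033 0.12799533]
0 0.25 0.9114 0.9109 0.007 tau -0.0887 -0.0092 wt 0.062 [ 1.5 -0.5 -0.8]
1 0.25 0.8818 0.8809 0.007 tau -0.0874 -0.009 wt 0.044 [-0.1  0.2 -0.1]
2 0.25 0.8519 0.8509 0.004 tau -0.0868 -0.0087 wt 0.033 [ 0.7 -0.   0.2]
3 0.25 0.8219 0.8209 0.004 tau -0.0865 -0.0085 wt 0.006 [-0.2 -0.2 -0. ]
4 0.25 0.7919 0.7909 0.005 tau -0.0864 -0.0084 wt 0.055 [-0.8  0.5  0.6]
5 0.25 0.7619 0.7609 0.004 tau -0.0865 -0.0084 wt 0.037 [-0.3  0.4  0.1]
6 0.25 0.7319 0.7309 0.005 tau -0.0864 -0.0085 wt -0.011 [0.2 0.4 0.9]
7 0.25 0.7019 0.7009 0.005 tau -0.0865 -0.0085 wt 0.012 [0.3 0.6 0.3]
```

```bash
python3 - <<'E'
from bench import r, viewer
from h import *
q=np.array(r.state()['joints']); q5=.7009
q[5]=q5
for st in [.1]*7+[.03]*8:
    q[5]-=st; r.move_joints(q); s=r.state()
    print(round(s['time'],2),q[5].round(4),s['joints'][5].round(4),s['joint_velocities'][5].round(3),'tau',s['tau'][5].round(4),'wt',s['wrist_torque'][2].round(3),s['ft_force'].round(1),s['tool_rot'][2].round(4))
    if s['tau'][5]<-.2: break
E
```

```text
10.29 0.6009 0.6039 0.017 tau -0.3348 wt -0.01 [-1.   1.1  0.2] -0.6038
```

```bash
python3 - <<'E'
from bench import r, viewer
from h import *
q=np.array(r.state()['joints']); q[5]=.6009
for st in [.1]*6+[.03]*8:
    q[5]-=st; r.move_joints(q); s=r.state()
    print(round(s['time'],2),q[5].round(4),s['joints'][5].round(4),s['joint_velocities'][5].round(3),'tau',s['tau'][5].round(4),'wt',s['wrist_torque'][2].round(3),s['ft_force'].round(1),s['tool_rot'][2].round(4))
    if st<.05 and s['tau'][5]<-.13 or s['joints'][5]-q[5]>.012: break
E
```

```text
10.54 0.5009 0.5055 0.011 tau -0.3156 wt 0.037 [-0.2  0.3 -0.3] -0.5054
10.79 0.4009 0.4061 0.007 tau -0.3067 wt 0.042 [ 0.5 -0.   1.2] -0.4059
11.04 0.3009 0.3064 0.007 tau -0.3029 wt 0.06 [1.  0.5 0. ] -0.3063
11.29 0.2009 0.2065 0.003 tau -0.3012 wt 0.054 [ 0.   0.5 -0.5] -0.2064
11.54 0.1009 0.1066 0.005 tau -0.3005 wt 0.075 [-0.3  1.6  1.1] -0.1065
11.79 0.0009 0.0066 0.004 tau -0.3002 wt 0.011 [-0.1  0.9  1.2] -0.0065
12.04 -0.0291 -0.0258 -0.007 tau -0.0674 wt -0.013 [-0.9  0.9 -0.5] 0.0258
12.29 -0.0591 -0.0571 0.002 tau -0.0787 wt -0.015 [-0.1  0.8 -0.2] 0.0572
12.54 -0.0891 -0.0877 0.003 tau -0.0828 wt -0.053 [-0.6  0.7  0.9] 0.0878
12.79 -0.1191 -0.1178 0.003 tau -0.0842 wt 0.029 [-0.5  1.6  1.5] 0.1179
13.04 -0.1491 -0.1478 0.003 tau -0.1427 wt -0.04 [-1.6  0.1  1.8] 0.1479
```

```bash
python3 - <<'E'
from bench import r, viewer
from h import *
r.grip(.05); print(r.state()['joints'][5])
p=r.state()['tool_pos']; r.movel([p[0],p[1],.21],speed=.2)
th=1.708; u=np.array([np.cos(th),np.sin(th),0]); ax=np.array([.5003,.1118,0])
P=lambda s,z: ax+u*s+np.array([0,0,z])
o=[np.pi,0,th-np.pi/2]
r.grip(0,grip_force=10)
r.move_to(P(-.250,.17),o)
shot(r,viewer,"w3")
r.movel(P(-.250,.118),speed=.12,orientation=o)
r.sleep(.1);print(avg(r,8),r.state()['tool_pos'],r.state()['time'])
E
```

```text
-0.1491132936865934
[-0.009  0.037 -0.216 -0.038 -0.09  -0.005  0.001] [ 0.53525122 -0.13602597  0.11907186] 17.1167
```

View pics/w3.png

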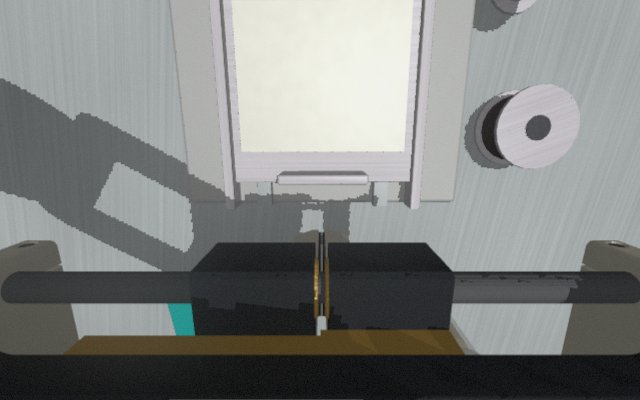

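The closed fingers (322,235) are centred behind the lip (278–368, row 177). Now push.

```bash
python3 - <<'E'
from bench import r, viewer
from h import *
th=1.708; u=np.array([np.cos(th),np.sin(th),0]); ax=np.array([.5003,.1118,0])
P=lambda s,z: ax+u*s+np.array([0,0,z])
S=lambda: (r.state()['tool_pos']-ax)@u
def f():
    a=avg(r,6); return -(a[:3]@u)
s=-.235
r.movel(P(s,.118),speed=.06); f0=f(); print(s,f0)
for s in (-.215,-.200,-.188,-.183):
    r.movel(P(s,.118),speed=.04); print(s,S().round(4),f().round(2),r.state()['time'])
while s<-.168:
    s+=.001; r.movel(P(s,.118),speed=.01); F=f(); print(round(s,4),S().round(4),F.round(2),round(r.state()['time'],2))
    if F>8: break
E
```

```text
-0.235 -0.22000021808254772
-0.215 -0.2149 0.1 18.2667
-0.2 -0.1998 0.24 18.8417
-0.188 -0.1877 -0.03 19.3417
-0.183 -0.1828 -0.01 19.6667
-0.182 -0.182 0.53 19.97
-0.181 -0.181 0.19 20.27
-0.18 -0.1799 -0.11 20.57
-0.179 -0.1789 0.32 20.87
-0.178 -0.178 0.04 21.17
-0.177 -0.177 0.03 21.47
-0.176 -0.176 0.05 21.77
-0.175 -0.175 -0.01 22.07
-0.174 -0.174 -0.06 22.37
-0.173 -0.173 -0.13 22.67
-0.172 -0.172 0.2 22.97
-0.171 -0.171 -0.02 23.27
-0.17 -0.1699 -0.22 23.57
-0.169 -0.169 -0.08 23.87
-0.168 -0.168 0.12 24.17
```

```bash
python3 - <<'E'
from bench import r, viewer
from h import *
shot(r,viewer,"w4")
c=viewer.camera("top"); im=c["color"][170:320,150:370,::-1]
cv2.imwrite("pics/top4.png",cv2.resize(cv2.convertScaleAbs(im,alpha=1.8,beta=10),None,fx=3.6,fy=3.6,interpolation=cv2.INTER_CUBIC))
E
```

```text
(no output)
```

View pics/w4.png

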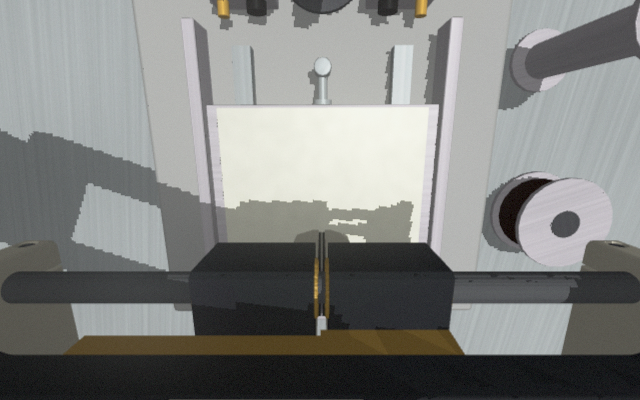

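View pics/top4.png

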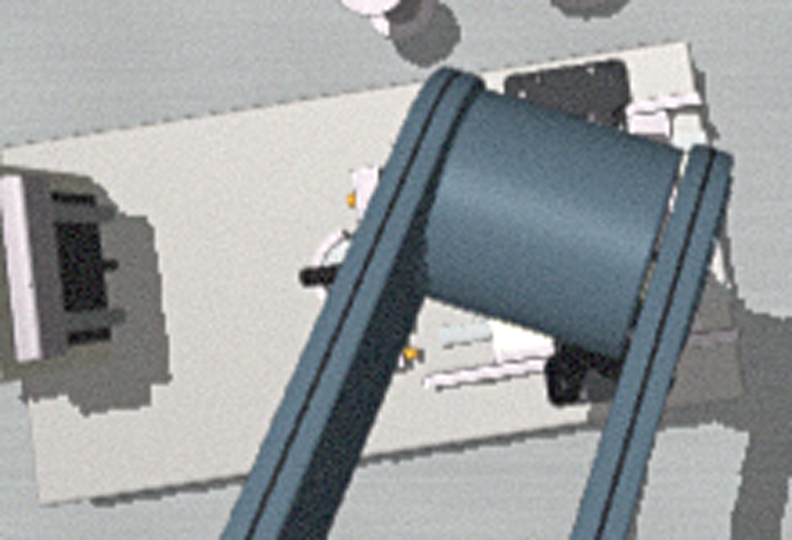

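```bash
python3 - <<'E'
from h import *
th=1.708; u=np.array([np.cos(th),np.sin(th),0]); ax=np.array([.5003,.1118,0])
for n,px in (("w4",[(322,67,.091),(322,104,.088)]),("w3",[(322,184,.116),(322,172,.116)])):
    c=pickle.load(open(n+".pkl","rb"))
    print(n,c['state']['tool_pos'],(c['state']['tool_pos']-ax)@u)
    for x,y,z in px: p=ray(c,x,y,z); print((p-ax)@u)
E
```

```text
w4 [ 0.52329284 -0.05459166  0.11799885] -0.16797278341813723
-0.06342423748063823
-0.08468554535151342
w3 [ 0.53451028 -0.13490534  0.17015971] -0.24906595104052004
-0.22176749638332793
-0.2125631440831931
```

```bash
python3 - <<'E'
from bench import r, viewer
from h import *
c=viewer.camera("scene"); im=c["color"][100:230,220:390,::-1]
cv2.imwrite("pics/s4.png",cv2.resize(cv2.convertScaleAbs(im,alpha=1.5,beta=10),None,fx=4.4,fy=4.4,interpolation=cv2.INTER_CUBIC))
s=r.state();print(s['time'],s['gripper_width'],s['tool_pos'],s['ft_force'])
E
```

```text
24.3167 0.00032922782453371287 [ 0.52327301 -0.05463159  0.11799691] [ 0.16258653  0.23483217 -0.45609456]
```

View pics/s4.png

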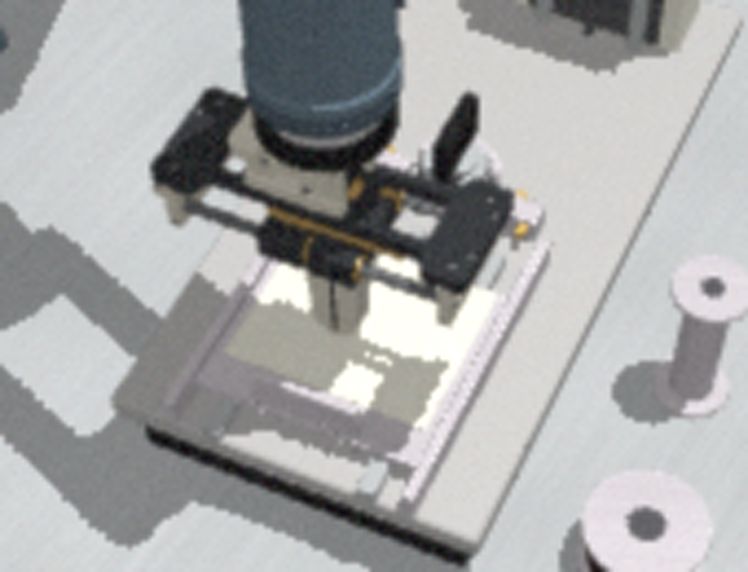

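```bash
python3 - <<'E'
from h import *
d=pickle.load(open("d0.pkl","rb"));c=d['scene']
th=1.708; u=np.array([np.cos(th),np.sin(th),0]); ax=np.array([.5003,.1118,0]); v=np.array([-u[1],u[0],0])
S=lambda x,y,z:ray(c,220+(x+.5)/4.4-.5,100+(y+.5)/4.4-.5,z)
for n,x,y,zs in (("tip",345,332,(.088,.096,.106,.116)),("lipR",366,408,(.116,)),("lipL",252,365,(.116,)),("wingtop",470,97,(.134,)),("platefront",420,465,(.088,))):
    for z in zs:
        p=S(x,y,z)-ax; print(n,z,(p@u).round(4),(p@v).round(4))
E
```

```text
tip 0.088 -0.1535 0.0081
tip 0.096 -0.1586 0.0052
tip 0.106 -0.1651 0.0016
tip 0.116 -0.1715 -0.0021
lipR 0.116 -0.2157 -0.0376
lipL 0.116 -0.2164 0.0372
wingtop 0.134 0.0209 0.0015
platefront 0.088 -0.2224 -0.0753
```

The scene view shows the fingers standing above the plate ahead of the lip at about (345,332) in the crop. They passed over the lip, since the tip seems higher than I assumed. I'll go back and push lower, with a touch check.

```bash
python3 - <<'E'
from bench import r, viewer
from h import *
th=1.708; u=np.array([np.cos(th),np.sin(th),0]); ax=np.array([.5003,.1118,0])
P=lambda s,z: ax+u*s+np.array([0,0,z])
r.movel(P(-.168,.155),speed=.2); r.movel(P(-.243,.155),speed=.2)
for z in (.115,.108,.101): 
    r.movel(P(-.243,z),speed=.08); print(z,avg(r,4)[:3],r.state()['tool_pos'])
for s in (-.232,-.226,-.220,-.214):
    r.movel(P(s,.101),speed=.04); print(s,(r.state()['tool_pos']-ax)@u,avg(r,4)[:3]@u)
c=viewer.camera("scene"); im=c["color"][100:230,220:390,::-1]
cv2.imwrite("pics/s5.png",cv2.resize(cv2.convertScaleAbs(im,alpha=1.5,beta=10),None,fx=4.4,fy=4.4,interpolation=cv2.INTER_CUBIC))
shot(r,viewer,"w5")
print(r.state()['time'])
E
```

```text
0.115 [ 0.139  0.185 -0.181] [ 0.53384478 -0.12878701  0.11534936]
0.108 [-0.199 -0.048 -0.003] [ 0.53339319 -0.12887931  0.10787994]
0.101 [ 0.34  -0.219  0.517] [ 0.53324326 -0.12882522  0.10060966]
-0.232 -0.23160538561762573 -0.31058451302167384
-0.226 -0.2256200972157022 0.17344494834362684
-0.22 -0.2195413614357937 -0.27822248179590303
-0.214 -0.21351810107601554 -0.01002973593252587
27.9833
```

View pics/s5.png

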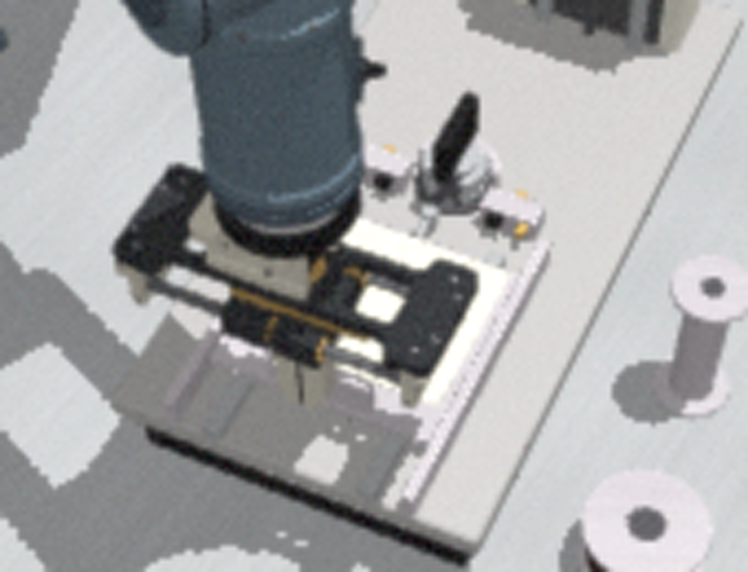

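View pics/w5.png

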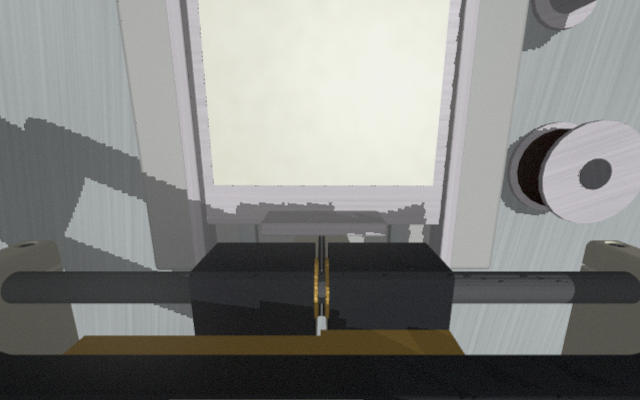

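Now the lip (258–388, rows 210–235) is in front of the fingers and the plate has started forward. Continuing, feeling for the pins and buffers.

```bash
python3 - <<'E'
from bench import r, viewer
from h import *
th=1.708; u=np.array([np.cos(th),np.sin(th),0]); ax=np.array([.5003,.1118,0])
P=lambda s,z: ax+u*s+np.array([0,0,z])
def step(s,sp):
    r.movel(P(s,.101),speed=sp); a=r.state(); m=avg(r,5); F=-(m[:3]@u)
    print(round(s,4),round((a['tool_pos']-ax)@u,4),'inst',round(-(a['ft_force']@u),2),'F',round(F,2),round(a['time'],2)); return F
for s in (-.195,-.186,-.183): step(s,.04)
s=-.183
while s<-.1685:
    s+=.001
    if step(s,.01)>7: break
shot(r,viewer,"w6")
E
```

```text
-0.195 -0.1945 inst 0.7 F 0.35 28.61
-0.186 -0.1855 inst -0.07 F 0.21 29.02
-0.183 -0.1828 inst -0.14 F 0.0 29.32
-0.182 -0.1821 inst 0.9 F 1.06 29.61
-0.181 -0.1811 inst 2.13 F 1.59 29.9
-0.18 -0.1801 inst 2.41 F 2.11 30.19
-0.179 -0.1791 inst 2.96 F 2.97 30.48
-0.178 -0.1783 inst 4.93 F 4.96 30.77
-0.177 -0.1781 inst 7.34 F 7.44 31.07
```

View pics/w6.png

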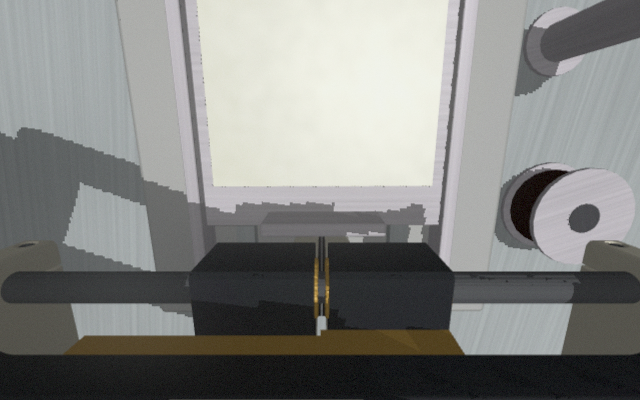

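```bash
python3 - <<'E'
from bench import r, viewer
from h import *
th=1.708; u=np.array([np.cos(th),np.sin(th),0]); ax=np.array([.5003,.1118,0])
P=lambda s,z: ax+u*s+np.array([0,0,z])
r.movel(P(-.19,.101),speed=.05); r.movel(P(-.2,.101),speed=.1)
r.movel(P(-.2,.16),speed=.2); r.grip(.05,grip_force=10)
o=[np.pi,0,.138]
r.move_to(P(-.065,.23),o)
c=shot(r,viewer,"w7");print(c['state']['time'])
cv2.imwrite("pics/w7c.png",cv2.resize(cv2.convertScaleAbs(c['color'][60:210,225:415,::-1],alpha=1.2),None,fx=4,fy=4,interpolation=cv2.INTER_CUBIC))
E
```

```text
33.8583
```

View pics/w7c.png

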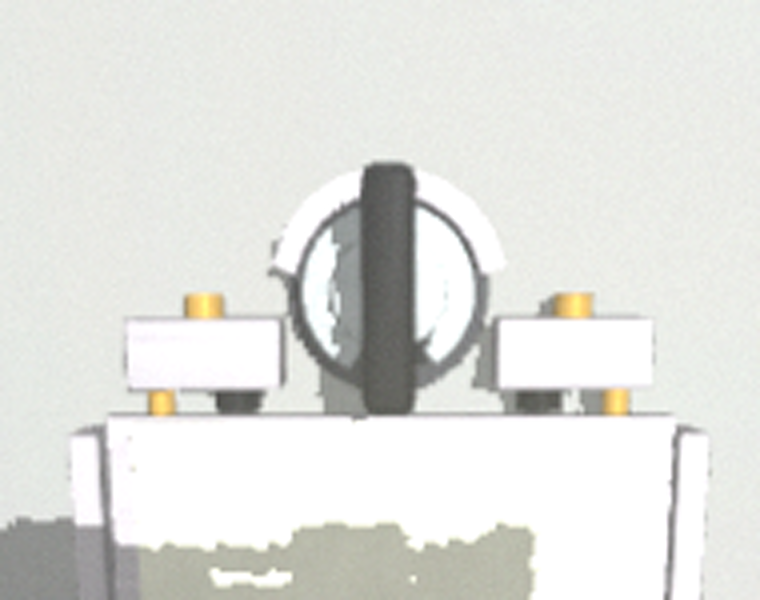

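The plate edge (row 413) sits at the pins, the wing (388,163–412) points along the slide, and the stud is inside under the wing. Now grip and turn.

```bash
python3 - <<'E'
from bench import r, viewer
from h import *
o=[np.pi,0,.138]; x,y=.501,.1108
r.move_to([x,y,.19],o); r.movel([x,y,.127],speed=.12)
r.grip(0,grip_force=40); r.sleep(.1); m=avg(r,6); s=r.state(); print(m,s['gripper_width'],s['joints'][5],s['time'])
v=np.array([-np.sin(1.708+np.pi/2),0,0]); 
jd=np.array([np.cos(.138),np.sin(.138),0]); f=m[:3]@jd; print('jaw F',f)
if abs(f)>1.5:
    d=np.clip(f*.00027,-.0015,.0015); r.movel([x+jd[0]*d,y+jd[1]*d,.127],speed=.01,orientation=o); m=avg(r,6); print(d,m)
q=np.array(r.state()['joints']); 
base=[]
for st in [.03]*40:
    q[5]+=st; r.move_joints(q); s=r.state(); cam=s['joints'][5]+.138
    W=[s['wrist_torque'][2]]
    print(round(s['time'],2),'cam',cam.round(3),'lag',(q[5]-s['joints'][5]).round(4),s['joint_velocities'][5].round(3),'tau',s['tau'][5].round(4),'wt',W[0].round(3),s['ft_force'].round(1))
    if .2<cam<.5: base.append(s['tau'][5])
    if cam>.5 and s['tau'][5]>np.mean(base)+.09: break
    if s['tau'][5]>.3: break
print(np.mean(base),q[5]); np.save("st.npy",np.r_[np.mean(base),q])
E
```

```text
[-2.795 -0.304  4.116 -0.098  0.373  0.025  0.012] 0.010923944619784045 -0.13800520639632602 35.8417
jaw F -2.8102471906849105
-0.0007587667414849259 [-0.191  0.548  1.642  0.083 -0.064  0.015  0.013]
36.39 cam 0.029 lag 0.0005 -0.007 tau 0.0843 wt -0.052 [-1.6  0.2  1.5]
36.64 cam 0.059 lag 0.001 -0.004 tau 0.0809 wt -0.003 [-1.4  0.8  1.8]
36.89 cam 0.089 lag 0.0011 -0.003 tau 0.0798 wt -0.012 [-0.2  0.6  2.9]
37.14 cam 0.119 lag 0.0012 -0.004 tau 0.0794 wt 0.042 [-2.   0.5  1.8]
37.39 cam 0.149 lag 0.0011 -0.005 tau 0.0793 wt 0.029 [-0.5  0.5  2.2]
37.64 cam 0.179 lag 0.0012 -0.003 tau 0.0793 wt -0.07 [-1.6  0.4  2.7]
37.89 cam 0.209 lag 0.0012 -0.003 tau 0.0794 wt 0.014 [-1.9 -0.1  2.3]
38.14 cam 0.239 lag 0.0012 -0.005 tau 0.0794 wt 0.038 [-1.8  1.2  2.3]
38.39 cam 0.269 lag 0.0012 -0.003 tau 0.0795 wt -0.046 [-1.   0.5  2.5]
38.64 cam 0.299 lag 0.0012 -0.003 tau 0.0796 wt 0.031 [-1.6  1.   2.2]
38.89 cam 0.329 lag 0.0012 -0.004 tau 0.0796 wt -0.117 [-1.8  0.9  2.7]
39.14 cam 0.359 lag 0.0012 -0.002 tau 0.0797 wt -0.009 [-2.5  0.2  2.2]
39.39 cam 0.389 lag 0.0012 -0.004 tau 0.07
[... 1210 characters left out ...]
0.1185 wt 0.048 [-4.3  1.6  4.4]
43.89 cam 0.929 lag 0.001 -0.004 tau 0.1229 wt 0.08 [-4.7  2.   3.9]
44.14 cam 0.959 lag 0.0009 -0.004 tau 0.1224 wt 0.025 [-5.2  1.4  4.4]
44.39 cam 0.989 lag 0.001 -0.004 tau 0.1219 wt 0.019 [-4.8  0.9  4.3]
44.64 cam 1.019 lag 0.0009 -0.005 tau 0.1199 wt 0.055 [-4.7  1.8  5.2]
44.89 cam 1.049 lag 0.001 -0.007 tau 0.1265 wt -0.002 [-6.1  1.9  4.5]
45.14 cam 1.079 lag 0.001 -0.005 tau 0.135 wt 0.062 [-4.4  1.7  3.5]
45.39 cam 1.109 lag 0.001 -0.004 tau 0.1492 wt 0.083 [-4.7  1.6  4.9]
45.64 cam 1.139 lag 0.001 -0.004 tau 0.161 wt 0.083 [-6.1  1.6  4.2]
45.89 cam 1.169 lag 0.001 -0.005 tau 0.1717 wt 0.128 [-4.8  0.8  5. ]
0.0796744313556701 1.0317734975834254
```

The bite came at about 1.05 rad, after the pins' +0.03–0.04. Torque excess is now about 0.09. I'll continue in small steps to about 0.2, capped by angle.

```bash
python3 - <<'E'
from bench import r, viewer
from h import *
a=np.load("st.npy"); b=a[0]; q=a[1:]
for k in range(7):
    q[5]+=.025 if k else .03
    r.move_joints(q); s=r.state(); cam=s['joints'][5]+.138
    print(round(s['time'],2),'cam',cam.round(3),(q[5]-s['joints'][5]).round(4),'ex',(s['tau'][5]-b).round(4),'wt',s['wrist_torque'][2].round(3),s['ft_force'].round(1),s['gripper_width'].round(5))
    if s['tau'][5]-b>.19: break
np.save("st.npy",np.r_[b,q])
E
```

```text
Traceback (most recent call last):
AttributeError: 'float' object has no attribute 'round'
```

```bash
python3 - <<'E'
from bench import r, viewer
from h import *
a=np.load("st.npy"); b=a[0]; q=a[1:]; q[5]+=.03
s=r.state(); print(s['joints'][5]-q[5],s['tau'][5]-b)
for k in range(5):
    q[5]+=.03
    r.move_joints(q); s=r.state(); cam=s['joints'][5]+.138
    print(round(s['time'],2),'cam',round(cam,3),round(q[5]-s['joints'][5],4),'ex',round(s['tau'][5]-b,4),'wt',round(s['wrist_torque'][2],3),s['ft_force'].round(1),round(s['gripper_width'],5))
    if s['tau'][5]-b>.19: break
np.save("st.npy",np.r_[b,q])
E
```

```text
-0.0010167595217631664 0.10274383309297264
46.39 cam 1.229 0.001 ex 0.1128 wt 0.128 [-5.7  1.8  3.9] 0.01107
46.64 cam 1.259 0.0011 ex 0.1282 wt 0.142 [-5.   1.2  4.9] 0.01112
46.89 cam 1.289 0.0011 ex 0.1381 wt 0.166 [-5.3  2.5  4.2] 0.01138
47.14 cam 1.319 0.0011 ex 0.1489 wt 0.18 [-5.   0.3  5. ] 0.0111
47.39 cam 1.349 0.0011 ex 0.1636 wt 0.204 [-5.3  0.9  4.8] 0.01119
```

```bash
python3 - <<'E'
from bench import r, viewer
from h import *
a=np.load("st.npy"); b=a[0]; q=a[1:]
q[5]+=.02; r.move_joints(q); s=r.state(); print('cam',s['joints'][5]+.138,'ex',s['tau'][5]-b,s['wrist_torque'][2])
r.sleep(.2); print(r.state()['tau'][5])
r.grip(.05); p=r.state()['tool_pos']; yaw=r.state()['tool_rot'][2]
r.movel([p[0],p[1],.25],speed=.2)
jy=np.array([np.cos(yaw+np.pi/2),np.sin(yaw+np.pi/2)])
r.movel([p[0]-.055*jy[0],p[1]-.055*jy[1],.25],speed=.2); r.sleep(.1)
c=shot(r,viewer,"w8");print(c['state']['time'],yaw)
cv2.imwrite("pics/w8c.png",cv2.resize(cv2.convertScaleAbs(c['color'][60:210,225:415,::-1],alpha=1.2),None,fx=4,fy=4,interpolation=cv2.INTER_CUBIC))
c=viewer.camera("scene"); im=c["color"][:,:,::-1]
cv2.imwrite("pics/s8.png",cv2.convertScaleAbs(im,alpha=1.4))
E
```

```text
cam 1.3685597118400947 ex 0.16957269120030105 0.1397183313272813
0.2034801011905074
49.9333 -1.2320653649969824
```

View pics/w8c.png

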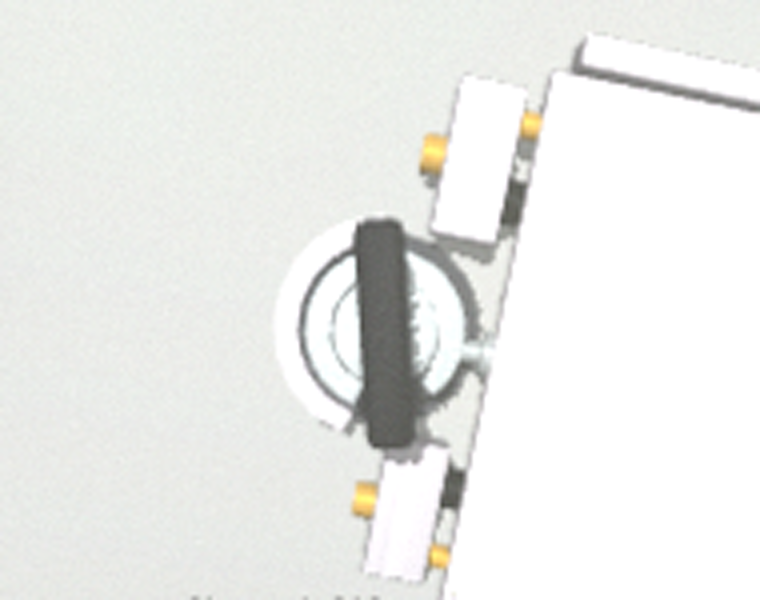

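View pics/s8.png

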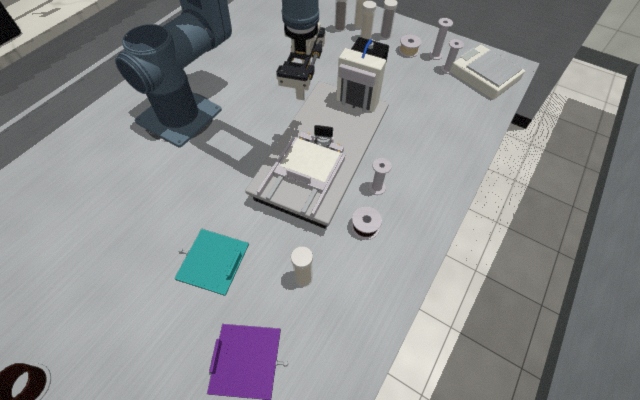

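The wing now stands at about 1.32 rad, both black buffers touch the plate edge at (515,205) and (452,490), and the stud runs into the drum. The spools and tube stand where they were, and the arm is clear. Handing in.

```bash
python3 - <<'E'
from bench import r
r.sleep(.2); s=r.state(); print(s['time'],s['ft_force'],abs(s['joint_velocities']).max())
print(r.sign_off())
E
```

```text
50.2333 [ 0.03710157  0.19799764 -0.04936327] 0.006287059430596107
the job is handed in; nothing more can be done
None
```

The plate is fitted and locked, and the job was handed in at 50.2 s. No verdict was reported.

**What I did:** I turned the cam back to its end stop and pushed the plate by its lip through the pins to the buffers (about 7 N). I then turned the wing clockwise to about 1.32–1.37 rad; it bit at about 1.05 rad. I released it and backed away.

**Last checks:** The final wrist picture shows the plate edge on both black buffers and the stud inside the drum. The spools and tube stand where they were, and the arm was clear and at rest.

**What failed or disagreed:**
- **Missed push:** The first push passed over the lip without moving the plate. The fingertips seemed to sit higher than stated, so I repeated it lower.
- **Tightness:** The torque above empty read about 0.17 N m from the wrist joint and 0.17–0.22 from the noisy wrist sensor and the turn angle. That is roughly 26–35 N of pull, somewhat under or at the 0.22 N m target, and above the 0.15 slack limit.
- **Wing angle:** In the last picture the wing lies about 0.045 rad short of the gripper's angle, from give in the grip. The lower angle above allows for this.

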